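# Show the potter the broken ring

### The job

The ring-work bowl on the banding wheel is freshly glazed, and one ring of its rim has snapped off. Without touching the bowl, gently push the square board under it round with the fingertips until the break faces squarely to the far edge of the table, where the potter's stool is; then point down at the break with the fingertips from just above it, hold still there for two seconds touching nothing, and finish while still pointing. Lift nothing, and leave everything else on the table where it is.

Things in the scene. Friction and masses are not known exactly. Their poses are not given: they have to be found in the camera images.
- wheel: the banding wheel's fixed pedestal, dark grey cast metal, a 170 mm wide foot; origin on the table at the wheel's upright axis; its axes are parallel to the world's, x pointing to the far edge of the table and the potter's stool
- bat (a joint): angle (rad) of the wheel's turning head and the square board pinned on it, about the upright axis; counter-clockwise from above is positive, no end stops, stays where it is left (bearing drag about 0.15 N m). At 0 the board's edges are parallel to x and y. The metal head is a 230 mm disc, 67 to 85 mm above the table
- board_top (a point): middle of the top of the square plywood board, on the wheel's axis, 103 mm above the table. The board is 260 x 260 mm, 18 mm thick (underside at 85 mm) and turns with joint bat; its corners stick out past the metal head and sweep a circle of 184 mm radius. Pushed sideways on an edge near a corner it turns easily, with 2 to 4 N
- bowl: the ring-work bowl, pale blue-grey ceramic, 192 mm across, 64 mm high, 0.7 kg, loose and roughly centred on the board, turning with it; wet glaze, not to be touched. Nine rings stand round its rim, leaning outward (each 55 mm across, 10 mm thick, 40 degrees apart); one of them is broken off to a low stub. Origin at the middle of its foot, z up, x axis towards the broken ring
- break (a point): the break: the broken ring's place in the bowl's rim; the point is where the whole ring's centre would be, 78 mm from the bowl's middle and 41 mm above its foot (144 mm above the table). The stub ends 8 mm under it, the tops of the whole rings on either side are 24 mm above it, the gap between those is 50 mm wide
- small_bowl: a smaller unbroken ring-work bowl of the same ceramic, 109 mm across, 50 mm high, on the table; bystander; origin at its foot
- coffee_cup: a dark paper coffee cup with white lid, 85 mm across, 135 mm high; bystander; origin at its foot
- tall_jar: a glaze jar with white screw lid, 88 mm across, 105 mm high; bystander; origin at its foot
- short_jar: a glaze jar with white screw lid, 94 mm across, 78 mm high; bystander; origin at its foot
- brush_pot: an open tub of upright brushes, 110 mm across, 250 mm high over the brushes; bystander; origin at its foot
- spray_bottle: a clear-white spray bottle, 72 mm across, 205 mm high; bystander; origin at its foot
- brush: a flat brush lying on the table, 165 mm long, 10 mm high; bystander; origin on the table under its ferrule end
- rib: a wooden rib (flat oval scraper) lying on the table, 100 x 56 x 8 mm; bystander; origin under its middle

How it is judged:
By the outcome, as a careful person would: the job done as asked, in the order asked, and still so for the second after the job is handed in, with the robot touching nothing.
It also fails if it takes over 61 s, if anything falls off the work surface, if the arm or the gripper's body presses on something with over 40 N, if the wrist force passes 120 N, or if a joint passes its speed limit or range.

### The arm

A 7-joint arm with a two-finger parallel gripper is mounted at the origin on the work surface. World frame = base frame: x ahead of the robot, y to its left, z up, the work surface at z = 0. Lengths are in m, angles in rad, forces in N, time in s.
With the tool pointing down it reaches from about 0.4 to 0.85 m from the base axis. Payload 4.5 kg.
Tool frame: the origin (TCP) lies between the finger pads; the fingertips stand r.tip_reach ahead of it and the grasp point (between the pads) lies 11 mm behind it (r.tip_reach is the distance from the TCP to the fingertips, in m); z points along the fingers, y is the line along which they close (so a half turn about z gives the same grasp; the last joint's range is limited). The gripper opens to 88 mm and grips with 3 to 60 N. Pads are 18 mm wide; open, the fingers measure 123 mm over their backs; the gripper's body (75 mm by 187 mm) begins 45 mm behind the grasp point.
Start: joints at [1.317, 0.689, -0.195, 1.565, 0.157, 0.902, -0.215], TCP at [0.177, -0.599, 0.247] pointing down, gripper open.
Joint ranges: [-3.01, 3.01], [-0.46, 2.08], [-1.47, 1.51], [0.13, 2.56], [-1, 4.14], [0.04, 2.09], [-2.66, 2.66]. Speed limits (rad/s): [2.57, 2.57, 3.14, 3.14, 3.14, 3.14, 3.14].

### API

Orientations are given as a unit quaternion [x, y, z, w].
In Python, from plant import r, vision, workorder gives the robot as it stands.
- The arm moves only by the tool drive_tool, never from a script. Its argument "targets" is a list of rows, each an object of numbers: "tx", "ty", "tz": the shift along the world's x, y, z in units of 0.03 m (1.0 is 0.03 m); "wx", "wy", "wz": the turn, a rotation vector about the world's x, y, z in units of 60 degrees (1.0 is 60 degrees); "claw": the opening, from -1 (shut) to 1 (fully open). A call has exactly 8 rows; each row shifts and turns the commanded pose from where the row before left it; what a row does not reach is not made up. A row lasts 1/10 s, in which the tool goes at most 50 mm and 8.59 degrees, less where a joint would pass 70% of its speed; a pose out of reach is approached as far as the arm can. A call with a number of a shift or a turn outside -1 to 1 is refused whole. A call with a gripper value outside its range is refused whole. The fingers move at their own pace and stop on an object; "force" is the grip in N (left out, the last holds). Time passes only in rows, so rows that do not move let the fingers close, or fill a call up. It gives the time, the measured TCP pose, the force, the opening and the grip force at its end, in the units of the state.
- r.get_state(): the state, without advancing time (a new reading comes with each control period).
- vision.snapshot(name): name is "scene" or "top"; returns a dict with "image" (384x512x3 uint8, blue, green, red), "range_z" (384x512 float32, m along the optical axis (not along the pixel's ray), 0 where there is no reading), "K" (3x3 intrinsics, pixels), "cam_to_world" (4x4, takes a point from camera to world coordinates). Camera axes: x right, y up, looking along -z (the intrinsics and any distortion apply to the point x, -y, -z); pixel columns grow to the right and rows downward; lengths in m; the calibration is good to about 2 mm. A picture is of the moment at which its call begins.
- workorder.finish_job(): hands the job in; it is judged then, once.
The state is a dict: "clock": time; "q": joint angles; "qd": joint speeds; "joint_torque": joint torques, N m; "tool_pos": TCP position; "eef_rot": TCP orientation; "contact_force": force on the tool from outside, world axes, zero at the start; "moment": the same for the moment, N m; "opening": opening from 0.0 (shut) to 1.0 (fully open); "finger_force": force on a finger pad.
Only numpy, scipy, OpenCV 4.12 (cv2) and the standard library are available. Lean on these libraries where they do the work, as an engineer would, in place of code of your own. Each camera call takes 0.05 s, during which the arm holds its last target. There are 200 camera calls.

## Working session

There is one attempt and no reset: what is moved stays moved. The work goes in short steps, Python scripts to look and compute and a tool call to move; the robot and the scene stay as the last step left them, time stands still between calls to the robot, and variables do not carry over. Pictures are saved under pics/ and viewed, at most 10 in all, crops included, and the job is handed in when it is done.

Besides the shell and the picture viewer there is one more tool, called after ">>>" in YAML: its name, and indented under it one key for each argument. drive_tool: Moves the arm, as the interface text tells. Its arguments: {"type":"object","properties":{"targets":{"type":"array","items":{"type":"object","properties":{"tx":{"type":"number"},"ty":{"type":"number"},"tz":{"type":"number"},"wx":{"type":"number"},"wy":{"type":"number"},"wz":{"type":"number"},"claw":{"type":"number"}}}},"force":{"type":"number"}},"required":["targets"]}

```bash
ls; mkdir -p pics; cat > h.py <<'E'
import numpy as np, cv2
from plant import r, vision, workorder
def cloud(s):
    K=s["K"];T=s["cam_to_world"];z=s["range_z"]
    v,u=np.mgrid[:z.shape[0],:z.shape[1]]
    P=np.stack([(u-K[0,2])/K[0,0]*z,-(v-K[1,2])/K[1,1]*z,-z,np.ones_like(z)],-1)
    W=(P@T.T)[...,:3]; W[z<=0]=np.nan
    return W
E
python3 - <<'E'
from h import *
a=vision.snapshot("top");b=vision.snapshot("scene")
np.savez("s0.npz",W=cloud(a),I=a["image"],W2=cloud(b),I2=b["image"])
cv2.imwrite("pics/top0.png",a["image"]);cv2.imwrite("pics/scene0.png",b["image"])
print(a["K"],a["cam_to_world"],b["cam_to_world"],r.tip_reach);s=r.get_state();print(s)
W=cloud(a)
for v in range(0,384,48):print([tuple(np.round(W[v,u],2)) for u in range(0,512,85)])
E
```

```text
pics
[[398.47539208   0.         257.23385447]
 [  0.         398.47539208 193.4094248 ]
 [  0.           0.           1.        ]] [[-0.01341203  0.98805921 -0.15348982  0.42023135]
 [-0.99976882 -0.0106713   0.01866608  0.02662437]
 [ 0.01680525  0.15370468  0.98797391  1.23310762]
 [ 0.          0.          0.          1.        ]] [[-8.02964724e-01 -4.55234811e-01  3.84719273e-01  1.04585794e+00]
 [ 5.96026501e-01 -6.13561867e-01  5.17971279e-01  6.43189916e-01]
 [ 2.50518231e-04  6.45215548e-01  7.64000546e-01  1.02531055e+00]
 [ 0.00000000e+00  0.00000000e+00  0.00000000e+00  1.00000000e+00]] 0.008
{'clock': 0.1, 'q': array([ 1.31677819,  0.68996145, -0.19451323,  1.56621241,  0.15731933,
        0.90250552, -0.21509434]), 'qd': array([-0.00045371, -0.00252862, -0.00033696, -0.00204643, -0.00016347,
        0.00039943, -0.00028459]), 'joint_torque': array([-3.06765258e-03, -5.28505647e+01, -1.27121653e+00, -1.53837723e+01,
       -5.24387928e-02,  1.98456815e-03,  4.77341916e-05]), 'tool_pos': array([ 0.17720854, -0.59877913,  0.24595913]), 'eef_rot': array([ 9.89656477e-01,  1
[... 2674 characters left out ...]
t64(0.52), np.float64(0.0)), (np.float64(0.33), np.float64(0.27), np.float64(-0.0)), (np.float64(0.32), np.float64(0.01), np.float64(0.0)), (np.float64(0.32), np.float64(-0.24), np.float64(-0.0)), (np.float64(0.32), np.float64(-0.5), np.float64(0.0)), (np.float64(0.31), np.float64(-0.77), np.float64(-0.0))]
[(np.float64(0.2), np.float64(0.76), np.float64(0.0)), (np.float64(0.19), np.float64(0.52), np.float64(0.0)), (np.float64(0.19), np.float64(0.27), np.float64(-0.0)), (np.float64(0.18), np.float64(0.02), np.float64(-0.0)), (np.float64(0.18), np.float64(-0.24), np.float64(-0.0)), (np.float64(0.18), np.float64(-0.49), np.float64(-0.0)), (np.float64(0.17), np.float64(-0.75), np.float64(0.0))]
```

View pics/top0.png

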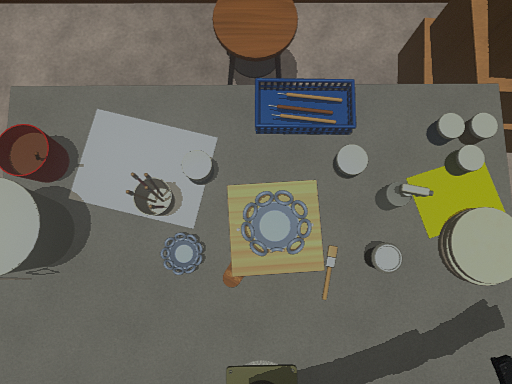

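View pics/scene0.png

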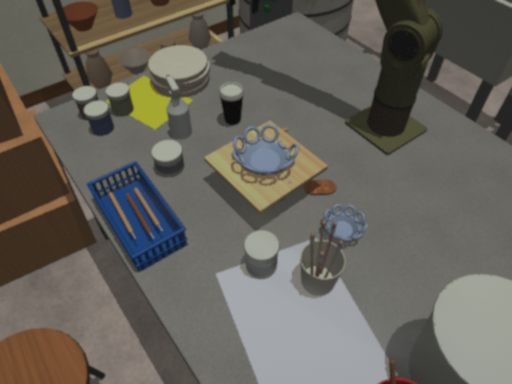

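The top view shows the board at about (276,228) with the bowl at (275,227). The small bowl is at (183,253), the rib at (232,275), the brush at (330,270), the cup at (386,257) and the jars at (197,166) and (352,160). I need a closer view to find the break.

```bash
python3 - <<'E'
from h import *
d=np.load("s0.npz");W=d["W"];I=d["I"]
c=I[175:285,220:335]
c2=d["I2"][110:215,200:345]
A=cv2.resize(c,(460,440),interpolation=cv2.INTER_CUBIC)
B=cv2.resize(c2,(340,246),interpolation=cv2.INTER_CUBIC)
o=np.zeros((440,800,3),np.uint8);o[:,:460]=A;o[:246,460:]=B
cv2.imwrite("pics/crop0.png",o)
# board: tan mask at z~0.103
hsv=cv2.cvtColor(I,cv2.COLOR_BGR2HSV)
m=(np.abs(W[...,2]-.103)<.012)&(hsv[...,1]>60)
m[:170]=0;m[290:]=0;m[:,:215]=0;m[:,340:]=0
p=W[m];print(m.sum(),np.median(p[:,2]))
rect=cv2.minAreaRect(p[:,:2].astype(np.float32));print(rect)
np.set_printoptions(precision=3,suppress=True)
print(cv2.boxPoints(rect))
# blocks
m=(W[...,2]>.125)&(W[...,2]<.2)&(np.hypot(W[...,0]-rect[0][0],W[...,1]-rect[0][1])<.12)
p=W[m];print("bowl c",cv2.minEnclosingCircle(p[:,:2].astype(np.float32)))
C=np.array(rect[0])
th=np.degrees(np.arctan2(p[:,1]-C[1],p[:,0]-C[0]))%360
h=[(int(a),int(((th>=a)&(th<a+10)).sum())) for a in range(0,360,10)];print(h)
# bystanders: blobs
z=np.nan_to_num(W[...,2])
b=((z>.02)&(z<.3)&(W[...,0]<1.05)&(W[...,0]>.2)).astype(np.uint8)
n,l,st,_=cv2.connectedComponentsWithStats(b)
for i in range(1,n):
    if st[i,4]>60:
        q=W[l==i];k=q[q[:,2]>q[:,2].max()-.02];print(st[i],q.min(0),q.max(0),k.mean(0))
E
```

```text
5289 0.10311091731603272
((0.4994693994522095, -0.04360111057758331), (0.25970855355262756, 0.26007595658302307), 3.1068005561828613)
[[ 0.363  0.079]
 [ 0.377 -0.18 ]
 [ 0.636 -0.166]
 [ 0.622  0.093]]
bowl c ((0.5029780864715576, -0.04236854612827301), 0.09549476951360703)
[(0, 42), (10, 43), (20, 40), (30, 49), (40, 41), (50, 35), (60, 43), (70, 46), (80, 40), (90, 38), (100, 38), (110, 39), (120, 41), (130, 37), (140, 36), (150, 43), (160, 15), (170, 15), (180, 17), (190, 19), (200, 31), (210, 41), (220, 35), (230, 45), (240, 33), (250, 46), (260, 40), (270, 42), (280, 37), (290, 47), (300, 39), (310, 48), (320, 35), (330, 45), (340, 36), (350, 46)]
[ 255   78  102   55 2207] [ 0.797 -0.3    0.02 ] [0.96  0.009 0.087] [ 0.877 -0.144  0.079]
[278  93  65   9 231] [ 0.901 -0.27   0.026] [ 0.923 -0.065  0.056] [ 0.913 -0.155  0.044]
[268 105  65   9 228] [ 0.863 -0.237  0.022] [ 0.886 -0.033  0.054] [ 0.874 -0.121  0.043]
[ 428  113   70   31 1605] [ 0.759 -0.722  0.02 ] [ 0.837 -0.541  0.1  ] [ 0.797 -0.628  0.092]
[   0  124   68   58 3002] [0.645 0.573 0.02 ] [0.793 0.731 0.226] 
[... 287 characters left out ...]
6 173  49  43 922] [0.536 0.25  0.021] [0.643 0.357 0.25 ] [0.608 0.287 0.239]
[   0  178   73   98 5217] [0.382 0.543 0.02 ] [0.62  0.651 0.252] [0.503 0.599 0.245]
[ 227  180   98   97 8344] [ 0.364 -0.179  0.095] [0.634 0.092 0.171] [ 0.513 -0.042  0.162]
[376 182  58  28 938] [ 0.554 -0.46   0.02 ] [ 0.624 -0.362  0.21 ] [ 0.585 -0.412  0.202]
[ 441  207   71   79 4646] [ 0.326 -0.733  0.02 ] [ 0.554 -0.546  0.096] [ 0.443 -0.642  0.089]
[161 233  42  42 676] [0.369 0.169 0.02 ] [0.489 0.288 0.056] [0.428 0.229 0.046]
[365 243  38  31 858] [ 0.367 -0.392  0.021] [ 0.449 -0.308  0.139] [ 0.409 -0.347  0.131]
[  0 278  32   2  63] [0.365 0.617 0.1  ] [0.372 0.701 0.193] [0.372 0.656 0.185]
```

View pics/crop0.png

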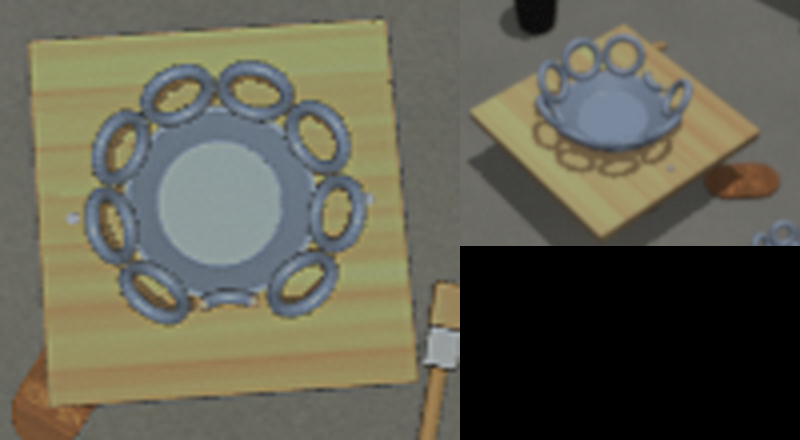

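The break faces the robot, at about 180–185°. The stub is at (228,298) in the crop, and the bowl's middle is at (219,203). I'll fit the eight whole rings' centres for the exact angle, then plan one counter-clockwise sweep starting at the far-right corner.

```bash
cat >> h.py <<'E'
def ray(s_K,T,uv,z):
    d=np.array([(uv[0]-s_K[0,2])/s_K[0,0],-(uv[1]-s_K[1,2])/s_K[1,1],-1.])
    d=T[:3,:3]@d;o=T[:3,3];return o+d*(z-o[2])/d[2]
E
python3 - <<'E'
from h import *
from scipy.optimize import least_squares
s=vision.snapshot("top");K,T=s["K"],s["cam_to_world"]
px=[(303,283),(337,215),(318,138),(257,92),(178,95),(122,147),(111,225),(155,291)]
P=np.array([ray(K,T,((x+.5)/4-.5+220,(y+.5)/4-.5+175),.144)[:2] for x,y in px])
k=np.arange(1,9)*40*np.pi/180
f=lambda p:(P-p[:2]-.078*np.c_[np.cos(p[2]+k),np.sin(p[2]+k)]).ravel()
o=least_squares(f,[.5,-.044,3.2]);print(o.x[:2],np.degrees(o.x[2]),np.abs(o.fun).max())
print(ray(K,T,(228/4+220,298/4+175),.13))
E
```

```text
[ 0.50287093 -0.04277244] 182.058871335953 0.0007994106032149645
[ 0.43525879 -0.04637504  0.13      ]
```

>>> drive_tool:
  targets:
    - {"tz": 0.5, "claw": -1}
    - {"tx": 0.3, "ty": 0.3, "tz": 0.5, "wz": -0.1, "claw": -1}
    - {"tx": 0.6, "ty": 0.55, "tz": 0.5, "wz": -0.1, "claw": -1}
    - {"tx": 0.9, "ty": 0.8, "tz": 0.5, "wz": -0.1, "claw": -1}
    - {"tx": 1, "ty": 0.9, "wz": -0.1, "claw": -1}
    - {"tx": 1, "ty": 0.9, "wz": -0.1, "claw": -1}
    - {"tx": 1, "ty": 0.9, "wz": -0.1, "claw": -1}
    - {"tx": 1, "ty": 0.9, "wz": -0.1, "claw": -1}

```text
validation failed for argument at $.ta...
```

>>> drive_tool:
  targets:
    - {"tx": 0, "ty": 0, "tz": 0.5, "wx": 0, "wy": 0, "wz": 0, "claw": -1}
    - {"tx": 0.3, "ty": 0.3, "tz": 0.5, "wx": 0, "wy": 0, "wz": -0.1, "claw": -1}
    - {"tx": 0.6, "ty": 0.5, "tz": 0.5, "wx": 0, "wy": 0, "wz": -0.1, "claw": -1}
    - {"tx": 0.9, "ty": 0.8, "tz": 0.5, "wx": 0, "wy": 0, "wz": -0.1, "claw": -1}
    - {"tx": 1, "ty": 0.9, "tz": 0, "wx": 0, "wy": 0, "wz": -0.1, "claw": -1}
    - {"tx": 1, "ty": 0.9, "tz": 0, "wx": 0, "wy": 0, "wz": -0.1, "claw": -1}
    - {"tx": 1, "ty": 0.9, "tz": 0, "wx": 0, "wy": 0, "wz": -0.1, "claw": -1}
    - {"tx": 1, "ty": 0.9, "tz": 0, "wx": 0, "wy": 0, "wz": -0.1, "claw": -1}

```text
clock: 0.95
tool_pos: [0.3523, -0.4419, 0.3066]
eef_rot: [0.975, -0.223, -0.0, -0.0]
contact_force: [0.2, -0.2, 0.4]
opening: 0.299
finger_force: 0.0
```

>>> drive_tool:
  targets:
    - {"tx": 1, "ty": 1, "tz": 0, "wx": 0, "wy": 0, "wz": -0.1, "claw": -1}
    - {"tx": 1, "ty": 1, "tz": 0, "wx": 0, "wy": 0, "wz": -0.1, "claw": -1}
    - {"tx": 1, "ty": 1, "tz": 0, "wx": 0, "wy": 0, "wz": -0.1, "claw": -1}
    - {"tx": 1, "ty": 1, "tz": 0, "wx": 0, "wy": 0, "wz": -0.1, "claw": -1}
    - {"tx": 1, "ty": 1, "tz": 0, "wx": 0, "wy": 0, "wz": -0.12, "claw": -1}
    - {"tx": 1, "ty": 1, "tz": 0, "wx": 0, "wy": 0, "wz": 0, "claw": -1}
    - {"tx": 1, "ty": 0.8, "tz": 0, "wx": 0, "wy": 0, "wz": 0, "claw": -1}
    - {"tx": 0.6, "ty": 0.5, "tz": 0, "wx": 0, "wy": 0, "wz": 0, "claw": -1}

```text
clock: 1.75
tool_pos: [0.5819, -0.2204, 0.3062]
eef_rot: [0.881, -0.473, -0.0, -0.001]
contact_force: [0.0, 0.1, -1.0]
opening: 0.003
finger_force: 0.0
```

>>> drive_tool:
  targets:
    - {"tx": 0.4, "ty": 0.3, "tz": -0.3, "wx": 0, "wy": 0, "wz": 0, "claw": -1}
    - {"tx": 0, "ty": 0.1, "tz": -0.8, "wx": 0, "wy": 0, "wz": 0, "claw": -1}
    - {"tx": 0, "ty": 0, "tz": -1, "wx": 0, "wy": 0, "wz": 0, "claw": -1}
    - {"tx": 0, "ty": 0, "tz": -1, "wx": 0, "wy": 0, "wz": 0, "claw": -1}
    - {"tx": 0, "ty": 0, "tz": -1, "wx": 0, "wy": 0, "wz": 0, "claw": -1}
    - {"tx": 0, "ty": 0, "tz": -0.9, "wx": 0, "wy": 0, "wz": 0, "claw": -1}
    - {"tx": 0, "ty": 0, "tz": -0.6, "wx": 0, "wy": 0, "wz": 0, "claw": -1}
    - {"tx": 0, "ty": 0, "tz": 0, "wx": 0, "wy": 0, "wz": 0, "claw": -1}

```text
clock: 2.55
tool_pos: [0.5885, -0.2124, 0.1354]
eef_rot: [0.88, -0.475, -0.003, 0.001]
contact_force: [-0.4, 0.5, 0.3]
opening: 0.008
finger_force: 0.0
```

>>> drive_tool:
  targets:
    - {"tx": 0, "ty": 0, "tz": -0.5, "wx": 0, "wy": 0, "wz": 0, "claw": -1}
    - {"tx": 0.1, "ty": 0, "tz": -0.5, "wx": 0, "wy": 0, "wz": 0, "claw": -1}
    - {"tx": 0, "ty": 0, "tz": -0.25, "wx": 0, "wy": 0, "wz": 0, "claw": -1}
    - {"tx": 0, "ty": 0.2, "tz": 0, "wx": 0, "wy": 0, "wz": 0, "claw": -1}
    - {"tx": 0, "ty": 0.2, "tz": 0, "wx": 0, "wy": 0, "wz": 0, "claw": -1}
    - {"tx": 0, "ty": 0.15, "tz": 0, "wx": 0, "wy": 0, "wz": 0, "claw": -1}
    - {"tx": 0, "ty": 0.15, "tz": 0, "wx": 0, "wy": 0, "wz": 0, "claw": -1}
    - {"tx": 0, "ty": 0.1, "tz": 0, "wx": 0, "wy": 0, "wz": 0, "claw": -1}

```text
clock: 3.35
tool_pos: [0.5948, -0.1875, 0.1017]
eef_rot: [0.88, -0.475, 0.0, -0.0]
contact_force: [-1.4, -0.7, 0.6]
opening: 0.004
finger_force: 0.0
```

```bash
python3 - <<'E'
import numpy as np
for c in range(9):
    a=np.radians(-56.8+20*c+2.5*np.arange(8)+1.25)
    print(c,[(round(-.246*np.sin(x),2),round(.246*np.cos(x),2)) for x in a], "end",np.round([.4995+.1694*np.cos(a[-1]+.022),-.0436+.1694*np.sin(a[-1]+.022)],4))
E
```

```text
0 [(np.float64(0.2), np.float64(0.14)), (np.float64(0.2), np.float64(0.15)), (np.float64(0.19), np.float64(0.16)), (np.float64(0.18), np.float64(0.16)), (np.float64(0.18), np.float64(0.17)), (np.float64(0.17), np.float64(0.18)), (np.float64(0.16), np.float64(0.19)), (np.float64(0.15), np.float64(0.19))] end [ 0.6352 -0.145 ]
1 [(np.float64(0.14), np.float64(0.2)), (np.float64(0.13), np.float64(0.21)), (np.float64(0.13), np.float64(0.21)), (np.float64(0.12), np.float64(0.22)), (np.float64(0.11), np.float64(0.22)), (np.float64(0.1), np.float64(0.23)), (np.float64(0.09), np.float64(0.23)), (np.float64(0.08), np.float64(0.23))] end [ 0.6617 -0.0925]
2 [(np.float64(0.07), np.float64(0.24)), (np.float64(0.06), np.float64(0.24)), (np.float64(0.05), np.float64(0.24)), (np.float64(0.03), np.float64(0.24)), (np.float64(0.02), np.float64(0.24)), (np.float64(0.01), np.float64(0.25)), (np.float64(0.0), np.float64(0.25)), (np.float64(-0.01), np.float64(0.25))] end [ 0.6686 -0.0341]
3 [(np.float64(-0.02), np.float64(0.25)), (np.float64(-0.03), np.float64(0.24)), (np.float64(-0.04), np.float64(0.24)
[... 1198 characters left out ...]
end [0.5195 0.1246]
7 [(np.float64(-0.24), np.float64(0.02)), (np.float64(-0.25), np.float64(0.01)), (np.float64(-0.25), np.float64(0.0)), (np.float64(-0.25), np.float64(-0.01)), (np.float64(-0.25), np.float64(-0.02)), (np.float64(-0.24), np.float64(-0.03)), (np.float64(-0.24), np.float64(-0.04)), (np.float64(-0.24), np.float64(-0.05))] end [0.4608 0.1213]
8 [(np.float64(-0.24), np.float64(-0.06)), (np.float64(-0.24), np.float64(-0.07)), (np.float64(-0.23), np.float64(-0.08)), (np.float64(-0.23), np.float64(-0.09)), (np.float64(-0.22), np.float64(-0.1)), (np.float64(-0.22), np.float64(-0.11)), (np.float64(-0.21), np.float64(-0.12)), (np.float64(-0.21), np.float64(-0.13))] end [0.4067 0.0981]
```

>>> drive_tool:
  targets:
    - {"tx": 0.1, "ty": 0.14, "tz": 0, "wx": 0, "wy": 0, "wz": 0.04, "claw": -1}
    - {"tx": 0.2, "ty": 0.15, "tz": 0, "wx": 0, "wy": 0, "wz": 0.04, "claw": -1}
    - {"tx": 0.19, "ty": 0.16, "tz": 0, "wx": 0, "wy": 0, "wz": 0.04, "claw": -1}
    - {"tx": 0.18, "ty": 0.16, "tz": 0, "wx": 0, "wy": 0, "wz": 0.04, "claw": -1}
    - {"tx": 0.18, "ty": 0.17, "tz": 0, "wx": 0, "wy": 0, "wz": 0.04, "claw": -1}
    - {"tx": 0.17, "ty": 0.18, "tz": 0, "wx": 0, "wy": 0, "wz": 0.04, "claw": -1}
    - {"tx": 0.16, "ty": 0.19, "tz": 0, "wx": 0, "wy": 0, "wz": 0.04, "claw": -1}
    - {"tx": 0.15, "ty": 0.19, "tz": 0, "wx": 0, "wy": 0, "wz": 0.05, "claw": -1}

```text
clock: 4.15
tool_pos: [0.6355, -0.148, 0.1014]
eef_rot: [0.949, -0.315, 0.001, 0.0]
contact_force: [1.9, -2.8, 1.0]
opening: 0.002
finger_force: 1.4
```

```bash
cat >> h.py <<'E'
def board():
    s=vision.snapshot("top");W=cloud(s);hsv=cv2.cvtColor(s["image"],cv2.COLOR_BGR2HSV)
    m=(np.abs(W[...,2]-.103)<.008)&(hsv[...,1]>60)&(np.hypot(W[...,0]-.5,W[...,1]+.044)<.2)
    m=cv2.morphologyEx(m.astype(np.uint8),cv2.MORPH_OPEN,np.ones((3,3)))>0
    return s,W,cv2.minAreaRect(W[m][:,:2].astype(np.float32))
E
python3 -c "
from h import *
print(board()[2],r.get_state()['tool_pos'],r.get_state()['contact_force'])"
```

```text
((0.4998851418495178, -0.042994558811187744), (0.2593943178653717, 0.25946539640426636), 20.217191696166992) [ 0.63647846 -0.14623068  0.10147547] [ 2.27330654 -0.66374145  0.17357923]
```

>>> drive_tool:
  targets:
    - {"tx": 0.14, "ty": 0.2, "tz": 0, "wx": 0, "wy": 0, "wz": 0.04, "claw": -1}
    - {"tx": 0.13, "ty": 0.21, "tz": 0, "wx": 0, "wy": 0, "wz": 0.04, "claw": -1}
    - {"tx": 0.13, "ty": 0.21, "tz": 0, "wx": 0, "wy": 0, "wz": 0.04, "claw": -1}
    - {"tx": 0.12, "ty": 0.22, "tz": 0, "wx": 0, "wy": 0, "wz": 0.04, "claw": -1}
    - {"tx": 0.11, "ty": 0.22, "tz": 0, "wx": 0, "wy": 0, "wz": 0.04, "claw": -1}
    - {"tx": 0.1, "ty": 0.23, "tz": 0, "wx": 0, "wy": 0, "wz": 0.04, "claw": -1}
    - {"tx": 0.09, "ty": 0.23, "tz": 0, "wx": 0, "wy": 0, "wz": 0.04, "claw": -1}
    - {"tx": 0.08, "ty": 0.23, "tz": 0, "wx": 0, "wy": 0, "wz": 0.05, "claw": -1}

```text
clock: 5.0
tool_pos: [0.6628, -0.0948, 0.1016]
eef_rot: [0.989, -0.147, 0.001, -0.0]
contact_force: [5.1, -2.4, -0.8]
opening: 0.003
finger_force: 2.5
```

>>> drive_tool:
  targets:
    - {"tx": 0.07, "ty": 0.24, "tz": 0, "wx": 0, "wy": 0, "wz": 0.04, "claw": -1}
    - {"tx": 0.06, "ty": 0.24, "tz": 0, "wx": 0, "wy": 0, "wz": 0.04, "claw": -1}
    - {"tx": 0.05, "ty": 0.24, "tz": 0, "wx": 0, "wy": 0, "wz": 0.04, "claw": -1}
    - {"tx": 0.03, "ty": 0.24, "tz": 0, "wx": 0, "wy": 0, "wz": 0.04, "claw": -1}
    - {"tx": 0.02, "ty": 0.24, "tz": 0, "wx": 0, "wy": 0, "wz": 0.04, "claw": -1}
    - {"tx": 0.01, "ty": 0.25, "tz": 0, "wx": 0, "wy": 0, "wz": 0.04, "claw": -1}
    - {"tx": 0, "ty": 0.25, "tz": 0, "wx": 0, "wy": 0, "wz": 0.04, "claw": -1}
    - {"tx": -0.01, "ty": 0.25, "tz": 0, "wx": 0, "wy": 0, "wz": 0.05, "claw": -1}

```text
clock: 5.8
tool_pos: [0.6707, -0.035, 0.1017]
eef_rot: [1.0, 0.026, 0.003, -0.001]
contact_force: [8.4, -0.1, -2.5]
opening: 0.004
finger_force: 3.3
```

>>> drive_tool:
  targets:
    - {"tx": 0.02, "ty": 0.25, "tz": 0, "wx": 0, "wy": 0, "wz": 0.04, "claw": -1}
    - {"tx": 0.01, "ty": 0.24, "tz": 0, "wx": 0, "wy": 0, "wz": 0.04, "claw": -1}
    - {"tx": -0.03, "ty": 0.24, "tz": 0, "wx": 0, "wy": 0, "wz": 0.04, "claw": -1}
    - {"tx": -0.05, "ty": 0.24, "tz": 0, "wx": 0, "wy": 0, "wz": 0.04, "claw": -1}
    - {"tx": -0.06, "ty": 0.24, "tz": 0, "wx": 0, "wy": 0, "wz": 0.04, "claw": -1}
    - {"tx": -0.07, "ty": 0.24, "tz": 0, "wx": 0, "wy": 0, "wz": 0.04, "claw": -1}
    - {"tx": -0.08, "ty": 0.23, "tz": 0, "wx": 0, "wy": 0, "wz": 0.04, "claw": -1}
    - {"tx": -0.09, "ty": 0.23, "tz": 0, "wx": 0, "wy": 0, "wz": 0.05, "claw": -1}

```text
clock: 6.6
tool_pos: [0.6585, 0.022, 0.1016]
eef_rot: [0.98, 0.197, 0.001, -0.001]
contact_force: [5.1, 1.7, -1.2]
opening: 0.002
finger_force: 2.7
```

```bash
python3 -c "
from h import *
s,W,b=board();print(b,r.get_state()['tool_pos'],r.get_state()['contact_force'],r.get_state()['q'])
cv2.imwrite('pics/mid.png',cv2.resize(s['image'][150:290,180:380],(800,560)))"
```

```text
((0.4993220567703247, -0.0437820702791214), (0.26040032505989075, 0.2594655752182007), 80.67589569091797) [0.65752703 0.02401443 0.10144663] [ 2.96988907  3.4698075  -0.51516761] [-0.00518229  0.91431389 -0.19003698  1.56614449  0.23449816  0.68241956
 -1.47507932]
```

View pics/mid.png

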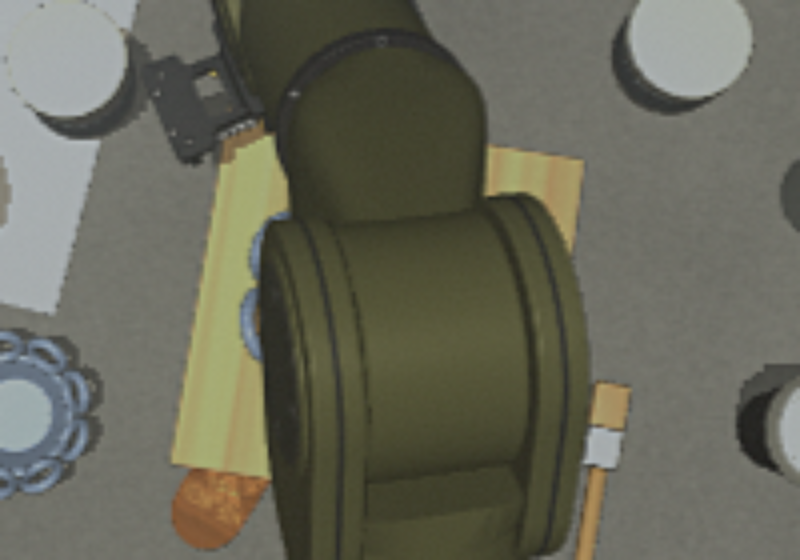

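The arm hides most of the view. The board has turned 77.6° so far. The gripper at (200,120) is beside the tall jar at (65,55), and its body rides above the lid. I'll keep going.

>>> drive_tool:
  targets:
    - {"tx": -0.1, "ty": 0.22, "tz": 0, "wx": 0, "wy": 0, "wz": 0.04, "claw": -1}
    - {"tx": -0.11, "ty": 0.22, "tz": 0, "wx": 0, "wy": 0, "wz": 0.04, "claw": -1}
    - {"tx": -0.12, "ty": 0.21, "tz": 0, "wx": 0, "wy": 0, "wz": 0.04, "claw": -1}
    - {"tx": -0.13, "ty": 0.21, "tz": 0, "wx": 0, "wy": 0, "wz": 0.04, "claw": -1}
    - {"tx": -0.14, "ty": 0.2, "tz": 0, "wx": 0, "wy": 0, "wz": 0.04, "claw": -1}
    - {"tx": -0.15, "ty": 0.2, "tz": 0, "wx": 0, "wy": 0, "wz": 0.04, "claw": -1}
    - {"tx": -0.16, "ty": 0.19, "tz": 0, "wx": 0, "wy": 0, "wz": 0.04, "claw": -1}
    - {"tx": -0.16, "ty": 0.18, "tz": 0, "wx": 0, "wy": 0, "wz": 0.05, "claw": -1}

```text
clock: 7.45
tool_pos: [0.6264, 0.0724, 0.1017]
eef_rot: [0.932, 0.363, 0.002, -0.001]
contact_force: [6.1, 4.3, -1.6]
opening: 0.003
finger_force: 3.2
```

>>> drive_tool:
  targets:
    - {"tx": -0.16, "ty": 0.19, "tz": 0, "wx": 0, "wy": 0, "wz": 0.04, "claw": -1}
    - {"tx": -0.17, "ty": 0.18, "tz": 0, "wx": 0, "wy": 0, "wz": 0.04, "claw": -1}
    - {"tx": -0.18, "ty": 0.17, "tz": 0, "wx": 0, "wy": 0, "wz": 0.04, "claw": -1}
    - {"tx": -0.19, "ty": 0.15, "tz": 0, "wx": 0, "wy": 0, "wz": 0.04, "claw": -1}
    - {"tx": -0.2, "ty": 0.14, "tz": 0, "wx": 0, "wy": 0, "wz": 0.04, "claw": -1}
    - {"tx": -0.21, "ty": 0.13, "tz": 0, "wx": 0, "wy": 0, "wz": 0.04, "claw": -1}
    - {"tx": -0.21, "ty": 0.13, "tz": 0, "wx": 0, "wy": 0, "wz": 0.04, "claw": -1}
    - {"tx": -0.22, "ty": 0.12, "tz": 0, "wx": 0, "wy": 0, "wz": 0.05, "claw": -1}

```text
clock: 8.25
tool_pos: [0.5792, 0.1089, 0.1016]
eef_rot: [0.855, 0.518, 0.002, -0.001]
contact_force: [2.5, 5.0, -0.4]
opening: 0.002
finger_force: 2.9
```

>>> drive_tool:
  targets:
    - {"tx": -0.22, "ty": 0.11, "tz": 0, "wx": 0, "wy": 0, "wz": 0.04, "claw": -1}
    - {"tx": -0.23, "ty": 0.11, "tz": 0, "wx": 0, "wy": 0, "wz": 0.04, "claw": -1}
    - {"tx": -0.23, "ty": 0.1, "tz": 0, "wx": 0, "wy": 0, "wz": 0.04, "claw": -1}
    - {"tx": -0.23, "ty": 0.08, "tz": 0, "wx": 0, "wy": 0, "wz": 0.04, "claw": -1}
    - {"tx": -0.24, "ty": 0.07, "tz": 0, "wx": 0, "wy": 0, "wz": 0.04, "claw": -1}
    - {"tx": -0.24, "ty": 0.06, "tz": 0, "wx": 0, "wy": 0, "wz": 0.04, "claw": -1}
    - {"tx": -0.24, "ty": 0.05, "tz": 0, "wx": 0, "wy": 0, "wz": 0.04, "claw": -1}
    - {"tx": -0.24, "ty": 0.03, "tz": 0, "wx": 0, "wy": 0, "wz": 0.05, "claw": -1}

```text
clock: 9.05
tool_pos: [0.5221, 0.1268, 0.1015]
eef_rot: [0.753, 0.658, 0.001, -0.002]
contact_force: [1.4, 6.2, -0.2]
opening: 0.006
finger_force: 2.7
```

>>> drive_tool:
  targets:
    - {"tx": -0.24, "ty": 0.02, "tz": 0, "wx": 0, "wy": 0, "wz": 0.04, "claw": -1}
    - {"tx": -0.25, "ty": 0.01, "tz": 0, "wx": 0, "wy": 0, "wz": 0.04, "claw": -1}
    - {"tx": -0.25, "ty": 0, "tz": 0, "wx": 0, "wy": 0, "wz": 0.04, "claw": -1}
    - {"tx": -0.25, "ty": -0.01, "tz": 0, "wx": 0, "wy": 0, "wz": 0.04, "claw": -1}
    - {"tx": -0.25, "ty": -0.02, "tz": 0, "wx": 0, "wy": 0, "wz": 0.04, "claw": -1}
    - {"tx": -0.24, "ty": -0.03, "tz": 0, "wx": 0, "wy": 0, "wz": 0.04, "claw": -1}
    - {"tx": -0.24, "ty": -0.04, "tz": 0, "wx": 0, "wy": 0, "wz": 0.04, "claw": -1}
    - {"tx": -0.24, "ty": -0.05, "tz": 0, "wx": 0, "wy": 0, "wz": 0.05, "claw": -1}

```text
clock: 9.85
tool_pos: [0.4625, 0.1238, 0.1014]
eef_rot: [0.628, 0.778, 0.001, -0.002]
contact_force: [-1.2, 6.9, -0.1]
opening: 0.004
finger_force: 3.4
```

```bash
python3 -c "
from h import *
s,W,b=board();print(b,r.get_state()['tool_pos'],r.get_state()['contact_force'],r.get_state()['q'])"
```

```text
((0.5045337677001953, -0.045335978269577026), (0.25913694500923157, 0.24923144280910492), 71.20579528808594) [0.46067448 0.12297228 0.10131155] [-3.4464378   6.05756908  0.67532807] [-0.11930482  0.78349653 -0.38206368  2.11439952  0.76368441  0.3834199
 -0.90892361]
```

>>> drive_tool:
  targets:
    - {"tx": -0.24, "ty": -0.06, "tz": 0, "wx": 0, "wy": 0, "wz": 0.04, "claw": -1}
    - {"tx": -0.24, "ty": -0.07, "tz": 0, "wx": 0, "wy": 0, "wz": 0.04, "claw": -1}
    - {"tx": -0.23, "ty": -0.08, "tz": 0, "wx": 0, "wy": 0, "wz": 0.04, "claw": -1}
    - {"tx": -0.23, "ty": -0.09, "tz": 0, "wx": 0, "wy": 0, "wz": 0.04, "claw": -1}
    - {"tx": -0.22, "ty": -0.1, "tz": 0, "wx": 0, "wy": 0, "wz": 0.04, "claw": -1}
    - {"tx": -0.2, "ty": -0.1, "tz": 0, "wx": 0, "wy": 0, "wz": 0.04, "claw": -1}
    - {"tx": -0.12, "ty": -0.07, "tz": 0, "wx": 0, "wy": 0, "wz": 0.02, "claw": -1}
    - {"tx": -0.05, "ty": -0.03, "tz": 0, "wx": 0, "wy": 0, "wz": 0, "claw": -1}

```text
clock: 10.7
tool_pos: [0.4151, 0.1043, 0.1012]
eef_rot: [0.518, 0.856, 0.0, -0.003]
contact_force: [-3.8, 6.3, 1.3]
opening: 0.005
finger_force: 3.3
```

```bash
python3 -c "
from h import *
s,W,b=board();print(b,r.get_state()['tool_pos'],r.get_state()['contact_force'],r.get_state()['q'])
c=vision.snapshot('scene')
o=np.zeros((520,800,3),np.uint8);o[:400,:400]=cv2.resize(s['image'][175:285,220:330],(400,400));o[:290,400:]=cv2.resize(c['image'][110:215,200:345],(400,290))
cv2.imwrite('pics/end1.png',o)"
```

```text
((0.5003633499145508, -0.04363280534744263), (0.2597007751464844, 0.2587754428386688), 88.8959732055664) [0.4149646  0.10417276 0.1012388 ] [-4.26313505  6.87512981  1.99294048] [-0.14476866  0.7548558  -0.33039038  2.25649796  0.94802754  0.2720277
 -0.8382137 ]
```

View pics/end1.png

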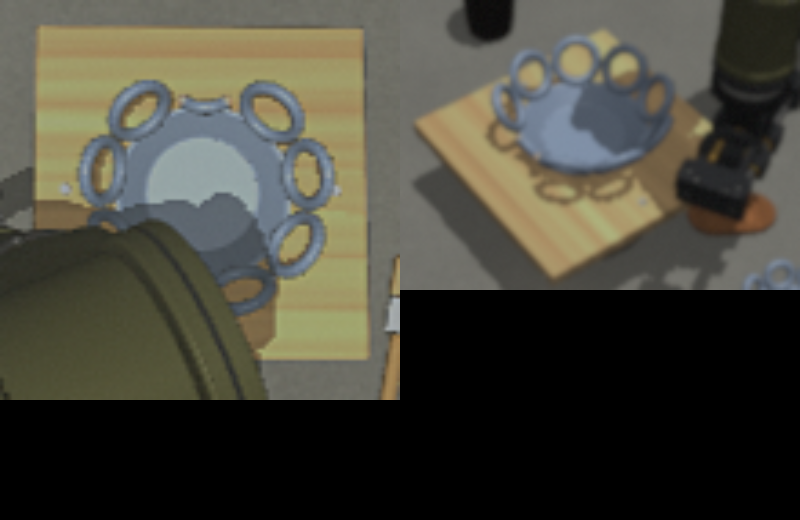

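The break is now at the far side, with its stub at (206,105). The whole rings on either side are at (140,110) and (272,110). The board reads about 178.9°, so it is about 2° short. I'll check this with a ring fit.

```bash
cat >> h.py <<'E'
from scipy.optimize import least_squares
def ringfit(s,px,ks,sc,ou,ov):
    K,T=s["K"],s["cam_to_world"]
    P=np.array([ray(K,T,((x+.5)/sc-.5+ou,(y+.5)/sc-.5+ov),.144)[:2] for x,y in px])
    k=np.radians(ks)
    f=lambda p:(P-p[:2]-.078*np.c_[np.cos(p[2]+k),np.sin(p[2]+k)]).ravel()
    o=least_squares(f,[.5,-.044,0]);return o.x[:2],np.degrees(o.x[2]),np.abs(o.fun).max()
E
python3 -c "
from h import *
s=vision.snapshot('top')
print(ringfit(s,[(140,110),(102,170),(272,110),(308,173),(298,245),(247,290)],[40,80,-40,-80,-120,-160],400/110,220,175))"
```

```text
(array([ 0.49618786, -0.04547491]), np.float64(-0.8258734960162343), np.float64(0.0026822236321661364))
```

>>> drive_tool:
  targets:
    - {"tx": -0.04, "ty": -0.02, "tz": 0, "wx": 0, "wy": 0, "wz": 0, "claw": -1}
    - {"tx": -0.05, "ty": -0.03, "tz": 0, "wx": 0, "wy": 0, "wz": 0.02, "claw": -1}
    - {"tx": -0.04, "ty": -0.02, "tz": 0, "wx": 0, "wy": 0, "wz": 0, "claw": -1}
    - {"tx": 0, "ty": 0, "tz": 0, "wx": 0, "wy": 0, "wz": 0, "claw": -1}
    - {"tx": 0, "ty": 0.2, "tz": 0, "wx": 0, "wy": 0, "wz": 0, "claw": -1}
    - {"tx": 0, "ty": 0.3, "tz": 0, "wx": 0, "wy": 0, "wz": 0, "claw": -1}
    - {"tx": 0, "ty": 0.4, "tz": 0, "wx": 0, "wy": 0, "wz": 0, "claw": -1}
    - {"tx": 0, "ty": 0.4, "tz": 0.2, "wx": 0, "wy": 0, "wz": 0, "claw": -1}

```text
clock: 11.65
tool_pos: [0.4143, 0.1397, 0.1069]
eef_rot: [0.511, 0.86, -0.001, -0.0]
contact_force: [-0.1, -0.7, 0.1]
opening: 0.004
finger_force: 0.0
```

>>> drive_tool:
  targets:
    - {"tx": 0, "ty": 0.4, "tz": 0.5, "wx": 0, "wy": 0, "wz": 0, "claw": -1}
    - {"tx": 0, "ty": 0.4, "tz": 0.8, "wx": 0, "wy": 0, "wz": 0, "claw": -1}
    - {"tx": 0, "ty": 0.4, "tz": 0.9, "wx": 0, "wy": 0, "wz": 0, "claw": -1}
    - {"tx": 0, "ty": 0.5, "tz": 0.9, "wx": 0, "wy": 0, "wz": 0, "claw": -1}
    - {"tx": 0, "ty": 0.5, "tz": 0.9, "wx": 0, "wy": 0, "wz": 0, "claw": -1}
    - {"tx": 0, "ty": 0.5, "tz": 0.9, "wx": 0, "wy": 0, "wz": 0, "claw": -1}
    - {"tx": 0, "ty": 0.5, "tz": 0.8, "wx": 0, "wy": 0, "wz": 0, "claw": -1}
    - {"tx": 0, "ty": 0.3, "tz": 0.4, "wx": 0, "wy": 0, "wz": 0, "claw": -1}

```text
clock: 12.45
tool_pos: [0.4144, 0.2464, 0.2924]
eef_rot: [0.51, 0.86, 0.001, 0.0]
contact_force: [-0.0, 0.1, -0.2]
opening: 0.003
finger_force: 0.0
```

```bash
python3 -c "
from h import *
s,W,b=board();print(b,r.get_state()['tool_pos'],r.get_state()['contact_force'],r.get_state()['q'])
cv2.imwrite('pics/end2.png',cv2.resize(s['image'][175:285,220:330],(550,550),interpolation=cv2.INTER_CUBIC))"
```

```text
((0.4997292757034302, -0.04332137107849121), (0.25966528058052063, 0.2596455514431), 0.5002192854881287) [0.41485592 0.24824764 0.29349311] [-0.39323999  1.1870446   0.84388577] [-0.1485737   0.51566284 -0.74807924  1.90642945  0.44710382  0.88603304
 -0.61962573]
```

View pics/end2.png

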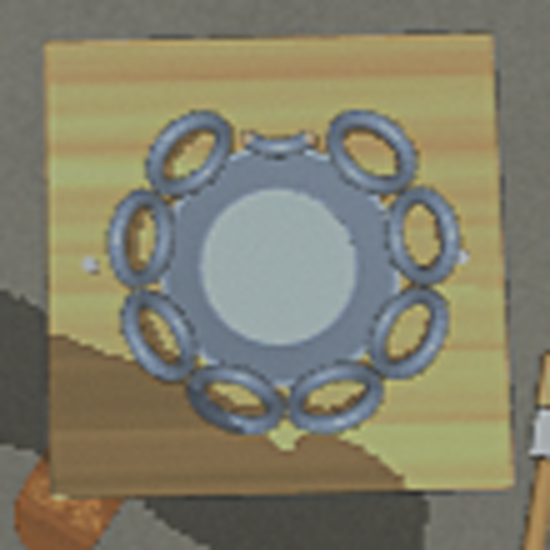

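The view is now clear. The break's stub is at (281,144), between whole rings at (189,153) and (372,153). I'll fit all eight rings.

```bash
python3 -c "
from h import *
s=vision.snapshot('top')
print(ringfit(s,[(189,153),(142,238),(159,334),(237,398),(336,396),(410,333),(424,236),(372,153)],[40,80,120,160,-160,-120,-80,-40],5,220,175))"
```

```text
(array([ 0.4962066 , -0.04476163]), np.float64(-0.1637576988225117), np.float64(0.0008259193248159949))
```

The break now faces within 0.2° of +x, and its point is at about (0.574, -0.045). Next I'll move over it at height.

>>> drive_tool:
  targets:
    - {"tx": 0.3, "ty": -0.5, "tz": 0, "wx": 0, "wy": 0, "wz": -0.06, "claw": -1}
    - {"tx": 0.5, "ty": -0.9, "tz": 0, "wx": 0, "wy": 0, "wz": -0.06, "claw": -1}
    - {"tx": 0.6, "ty": -1, "tz": 0, "wx": 0, "wy": 0, "wz": -0.06, "claw": -1}
    - {"tx": 0.6, "ty": -1, "tz": 0, "wx": 0, "wy": 0, "wz": -0.06, "claw": -1}
    - {"tx": 0.6, "ty": -1, "tz": 0, "wx": 0, "wy": 0, "wz": -0.06, "claw": -1}
    - {"tx": 0.6, "ty": -1, "tz": 0, "wx": 0, "wy": 0, "wz": -0.06, "claw": -1}
    - {"tx": 0.6, "ty": -1, "tz": 0, "wx": 0, "wy": 0, "wz": -0.06, "claw": -1}
    - {"tx": 0.6, "ty": -1, "tz": 0, "wx": 0, "wy": 0, "wz": -0.06, "claw": -1}

```text
clock: 13.35
tool_pos: [0.5461, 0.0177, 0.2886]
eef_rot: [0.712, 0.703, -0.002, -0.001]
contact_force: [0.7, 0.6, 0.3]
opening: 0.004
finger_force: 0.0
```

>>> drive_tool:
  targets:
    - {"tx": 0.5, "ty": -0.9, "tz": 0, "wx": 0, "wy": 0, "wz": 0, "claw": -1}
    - {"tx": 0.3, "ty": -0.8, "tz": 0, "wx": 0, "wy": 0, "wz": 0, "claw": -1}
    - {"tx": 0.1, "ty": -0.5, "tz": 0, "wx": 0, "wy": 0, "wz": 0, "claw": -1}
    - {"tx": 0, "ty": -0.2, "tz": 0, "wx": 0, "wy": 0, "wz": 0, "claw": -1}
    - {"tx": 0, "ty": 0, "tz": -0.4, "wx": 0, "wy": 0, "wz": 0, "claw": -1}
    - {"tx": 0, "ty": 0, "tz": -0.5, "wx": 0, "wy": 0, "wz": 0, "claw": -1}
    - {"tx": 0, "ty": 0, "tz": -0.5, "wx": 0, "wy": 0, "wz": 0, "claw": -1}
    - {"tx": 0, "ty": 0, "tz": 0, "wx": 0, "wy": 0, "wz": 0, "claw": -1}

```text
clock: 14.15
tool_pos: [0.5714, -0.0486, 0.2459]
eef_rot: [0.708, 0.706, -0.002, -0.002]
contact_force: [-0.7, -0.2, -0.4]
opening: 0.009
finger_force: 0.0
```

>>> drive_tool:
  targets:
    - {"tx": 0.1, "ty": 0.1, "tz": -0.3, "wx": 0, "wy": 0, "wz": 0, "claw": -1}
    - {"tx": 0, "ty": 0, "tz": -0.5, "wx": 0, "wy": 0, "wz": 0, "claw": -1}
    - {"tx": 0, "ty": 0, "tz": -0.5, "wx": 0, "wy": 0, "wz": 0, "claw": -1}
    - {"tx": 0, "ty": 0, "tz": -0.4, "wx": 0, "wy": 0, "wz": 0, "claw": -1}
    - {"tx": 0, "ty": 0, "tz": -0.3, "wx": 0, "wy": 0, "wz": 0, "claw": -1}
    - {"tx": 0, "ty": 0, "tz": -0.2, "wx": 0, "wy": 0, "wz": 0, "claw": -1}
    - {"tx": 0, "ty": 0, "tz": 0, "wx": 0, "wy": 0, "wz": 0, "claw": -1}
    - {"tx": 0, "ty": 0, "tz": 0, "wx": 0, "wy": 0, "wz": 0, "claw": -1}

```text
clock: 14.95
tool_pos: [0.577, -0.0469, 0.1826]
eef_rot: [0.709, 0.705, 0.0, 0.0]
contact_force: [-0.1, 0.1, 0.6]
opening: 0.007
finger_force: 0.0
```

```bash
python3 -c "
from h import *
c=vision.snapshot('scene');s=r.get_state();print(s['tool_pos'],s['contact_force'])
cv2.imwrite('pics/point.png',cv2.resize(c['image'][80:215,180:360],(720,540)))"
```

```text
[ 0.5771652  -0.04687217  0.18273576] [-0.15748773 -0.28784623 -0.04004858]
```

View pics/point.png

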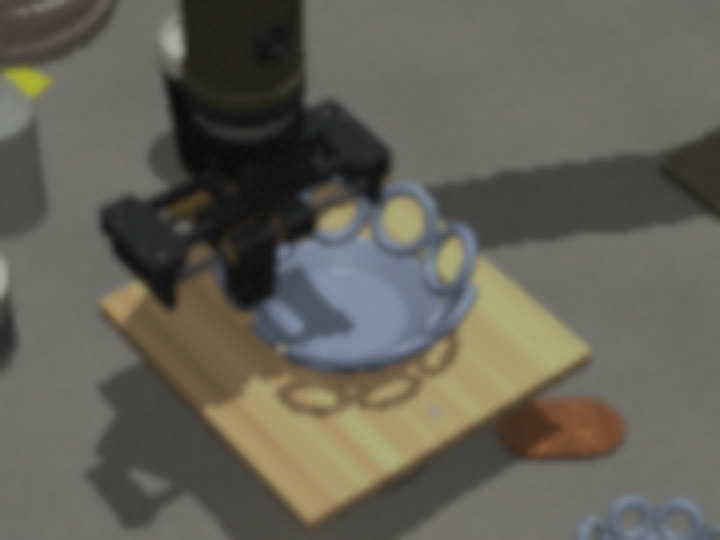

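The fingertips at (250,300) are over the break, with tips at about z 0.175. I'll lower about 11 mm and hold.

>>> drive_tool:
  targets:
    - {"tx": -0.08, "ty": 0.06, "tz": -0.1, "wx": 0, "wy": 0, "wz": 0, "claw": -1}
    - {"tx": 0, "ty": 0, "tz": -0.1, "wx": 0, "wy": 0, "wz": 0, "claw": -1}
    - {"tx": 0, "ty": 0, "tz": -0.1, "wx": 0, "wy": 0, "wz": 0, "claw": -1}
    - {"tx": 0, "ty": 0, "tz": -0.05, "wx": 0, "wy": 0, "wz": 0, "claw": -1}
    - {"tx": 0, "ty": 0, "tz": 0, "wx": 0, "wy": 0, "wz": 0, "claw": -1}
    - {"tx": 0, "ty": 0, "tz": 0, "wx": 0, "wy": 0, "wz": 0, "claw": -1}
    - {"tx": 0, "ty": 0, "tz": 0, "wx": 0, "wy": 0, "wz": 0, "claw": -1}
    - {"tx": 0, "ty": 0, "tz": 0, "wx": 0, "wy": 0, "wz": 0, "claw": -1}

```text
clock: 15.8
tool_pos: [0.5744, -0.0452, 0.1718]
eef_rot: [0.709, 0.705, 0.0, 0.0]
contact_force: [-0.4, 0.3, -0.1]
opening: 0.006
finger_force: 0.0
```

>>> drive_tool:
  targets:
    - {"tx": 0, "ty": 0, "tz": 0, "wx": 0, "wy": 0, "wz": 0, "claw": -1}
    - {"tx": 0, "ty": 0, "tz": 0, "wx": 0, "wy": 0, "wz": 0, "claw": -1}
    - {"tx": 0, "ty": 0, "tz": 0, "wx": 0, "wy": 0, "wz": 0, "claw": -1}
    - {"tx": 0, "ty": 0, "tz": 0, "wx": 0, "wy": 0, "wz": 0, "claw": -1}
    - {"tx": 0, "ty": 0, "tz": 0, "wx": 0, "wy": 0, "wz": 0, "claw": -1}
    - {"tx": 0, "ty": 0, "tz": 0, "wx": 0, "wy": 0, "wz": 0, "claw": -1}
    - {"tx": 0, "ty": 0, "tz": 0, "wx": 0, "wy": 0, "wz": 0, "claw": -1}
    - {"tx": 0, "ty": 0, "tz": 0, "wx": 0, "wy": 0, "wz": 0, "claw": -1}

```text
clock: 16.6
tool_pos: [0.5744, -0.0452, 0.1717]
eef_rot: [0.709, 0.705, 0.0, 0.0]
contact_force: [0.3, 0.1, 0.3]
opening: 0.008
finger_force: 0.0
```

>>> drive_tool:
  targets:
    - {"tx": 0, "ty": 0, "tz": 0, "wx": 0, "wy": 0, "wz": 0, "claw": -1}
    - {"tx": 0, "ty": 0, "tz": 0, "wx": 0, "wy": 0, "wz": 0, "claw": -1}
    - {"tx": 0, "ty": 0, "tz": 0, "wx": 0, "wy": 0, "wz": 0, "claw": -1}
    - {"tx": 0, "ty": 0, "tz": 0, "wx": 0, "wy": 0, "wz": 0, "claw": -1}
    - {"tx": 0, "ty": 0, "tz": 0, "wx": 0, "wy": 0, "wz": 0, "claw": -1}
    - {"tx": 0, "ty": 0, "tz": 0, "wx": 0, "wy": 0, "wz": 0, "claw": -1}
    - {"tx": 0, "ty": 0, "tz": 0, "wx": 0, "wy": 0, "wz": 0, "claw": -1}
    - {"tx": 0, "ty": 0, "tz": 0, "wx": 0, "wy": 0, "wz": 0, "claw": -1}

```text
clock: 17.4
tool_pos: [0.5743, -0.0452, 0.1717]
eef_rot: [0.709, 0.705, 0.0, 0.0]
contact_force: [0.3, 0.3, -1.2]
opening: 0.004
finger_force: 0.0
```

>>> drive_tool:
  targets:
    - {"tx": 0, "ty": 0, "tz": 0, "wx": 0, "wy": 0, "wz": 0, "claw": -1}
    - {"tx": 0, "ty": 0, "tz": 0, "wx": 0, "wy": 0, "wz": 0, "claw": -1}
    - {"tx": 0, "ty": 0, "tz": 0, "wx": 0, "wy": 0, "wz": 0, "claw": -1}
    - {"tx": 0, "ty": 0, "tz": 0, "wx": 0, "wy": 0, "wz": 0, "claw": -1}
    - {"tx": 0, "ty": 0, "tz": 0, "wx": 0, "wy": 0, "wz": 0, "claw": -1}
    - {"tx": 0, "ty": 0, "tz": 0, "wx": 0, "wy": 0, "wz": 0, "claw": -1}
    - {"tx": 0, "ty": 0, "tz": 0, "wx": 0, "wy": 0, "wz": 0, "claw": -1}
    - {"tx": 0, "ty": 0, "tz": 0, "wx": 0, "wy": 0, "wz": 0, "claw": -1}

```text
clock: 18.2
tool_pos: [0.5743, -0.0452, 0.1717]
eef_rot: [0.709, 0.705, 0.0, 0.0]
contact_force: [0.0, 0.2, 0.5]
opening: 0.004
finger_force: 0.0
```

```bash
python3 -c "
from plant import workorder
print(workorder.finish_job())"
```

```text
the job is handed in; nothing more can be done
None
```

The board is turned so the break faces the far edge, within about 0.2° by the last camera fit, and the job was handed in after holding still for over two seconds with the fingertips about 20 mm above the break, touching nothing; I saw no sign that the bowl or anything else was touched, but did no final check of the other objects.

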